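# Hang the off-centre hook weight on the tying press

## Robot

A 6-joint arm with a two-finger parallel gripper is mounted at the origin on the work surface. World frame = base frame: x ahead of the robot, y to its left, z up, the work surface at z = 0. Lengths are in m, angles in rad, forces in N, time in s.
With the tool pointing down it reaches from about 0.35 to 0.875 m from the base axis. Payload 15.5 kg.
Tool frame: the origin (TCP) lies between the finger pads; the fingertips stand 25 mm ahead of it and the grasp point (between the pads) lies 6 mm ahead of it; x points along the fingers, z is the direction in which the jaws open and shut, and the axes are right-handed (so a half turn about x gives the same grasp; the last joint's range is limited). The gripper opens to 85 mm and grips with 20 to 120 N. Pads are 22 mm wide; open, the fingers measure 114 mm over their backs; the gripper's body (76 mm by 85 mm) begins 54 mm behind the grasp point. The pads swing forward as they close: fully open they stand 13 mm farther back than shut.
Start: joints at [1.183, 0.494, 1.345, -0, 1.302, -0.096], TCP at [0.18, 0.598, 0.256] pointing down, gripper open.
Joint ranges: [-2.91, 2.91], [-0.82, 2.16], [0.22, 2.67], [-1.22, 4.37], [0.12, 2.79], [-3.08, 3.08]. Speed limits (rad/s): [1.89, 1.89, 2.57, 3.01, 3.01, 3.01].

## Interface

Orientations are given as a unit quaternion [x, y, z, w].
In Python, from bench import ctrl, monitor, imaging gives the robot as it stands. Calls block until the motion is done:
- ctrl.move_ptp(position, orientation): joint-space move of the TCP to a pose.
- ctrl.move_linear(position, orientation=None, v=0.15): straight line of the TCP; orientation=None keeps the orientation; v is the mean speed in m/s.
- ctrl.goto_joints(angles): joint-space move.
- ctrl.ungrasp() and ctrl.close_gripper(): open the fingers fully, or close them until they stop; the grip force is fixed at half the most.
- ctrl.wait(seconds).
- ctrl.ik(position, orientation): joint angles nearest the present ones, or None.
- monitor.observe(): the state.
- imaging.get_image(name): name is "scene" or "top" or "wrist"; returns a dict with "image" (400x640x3 uint8, red, green, blue), "range_z" (400x640 float32, m along the optical axis (not along the pixel's ray), 0 where there is no reading), "fx", "fy", "cx", "cy" (pixels), "xyz" and "orientation" of the camera in the world; the wrist camera has in their place "T_tool_cam" (4x4, takes a point from camera to tool coordinates, whose origin is the TCP and whose axes are the tool frame's). Camera axes: x right, y down, z forward; pixel columns grow to the right and rows downward; lengths in m; the calibration is good to about 2 mm. A picture is of the moment at which its call begins: read the wrist's pose just before it.
A pose or a line that the arm cannot do raises ctrl.Unreachable and nothing moves.
- ctrl.sign_off(): hands the job in, once; it reports no verdict.
The state is a dict: "time": time; "joint_positions": joint angles; "joint_velocities": joint speeds; "joint_efforts": joint torques, N m; "tool_pos": TCP position; "eef_rot": TCP orientation; "contact_force": force on the tool from outside, world axes, zero at the start; "torque": the same for the moment, N m; "opening": opening from 0.0 (shut) to 1.0 (fully open).
Only numpy, scipy, OpenCV 4.12 (cv2) and the standard library are available. Lean on these libraries where they do the work, as an engineer would, in place of code of your own. Each camera call takes 0.05 s, during which the arm holds its last target.

## Task

Clamp the bamboo bundle in the tying press: pick up the hook weight by its orange tab and hang its hook over the steel pin at the free end of the raised green press arm. Keep hold of the weight while it draws the arm gently down, without dropping the arm or shoving it, until you feel the arm rest on the bundle; then let the lopsided weight lean over to its balance and let go slowly so that it does not swing, and leave it hanging still. Leave the bundle in its place and the other things on the table alone.

Things in the scene. Friction and masses are not known exactly. Their poses are not given: they have to be found in the camera images.
- hook_weight: Iron hook weight, 0.5-0.68 kg. Origin: centre of underside, z up. Block 50 (x) x 44 (y) x 34 mm high. A shank (x 11 to 18 mm) rises to a hook bent over towards +x, 12 mm thick in y; orange grip tab on top, 172 mm up. Centre of mass about 24 mm to -x of the mouth's middle and 84 mm below the crown: hung free it balances leaning about 0.27 rad, the block swung towards +x.
- tab (a point): Middle of the weight's orange grip tab, (28, 0, 153) mm in its frame, same axes. The tab is 24 mm wide in x, 12 mm thick in y (pinch it there), from 128 to 172 mm up.
- crown (a point): Underside of the hook's crown, mid-mouth, (28, 0, 120) mm in the weight's frame, same axes: this bears on top of the pin. The mouth opens downwards, 20 mm wide (x 18 to 38 mm); the lip on its +x side reaches down to 90 mm and is flared at its end. The crown is 8 mm thick.
- pin (a point): Centre of the steel cross pin at the free end of the green press arm, 10 mm diameter, along its y; 40 mm clear between two fork cheeks 16 mm tall that end 12 mm past the pin; slot 40 mm free on the arm side. Axes of the arm: +x from pin to hinge (240 mm away, 190 mm above the table), z up. Starts about 238 mm up and moves with the arm.
- press_arm (a joint): Arm angle, rad: 0 raised (0.2 above level), grows downwards, 0.2 level. A spring pushes it up (at the pin about 1 N raised, 2.3 N at 0.3); little damping. It stops hard where the black roller of the presser foot (110 mm from the hinge, screwed in or out by some mm each time, not measured) meets the bundle, between 0.15 and 0.38 rad: to be felt.
- press: Rusty steel frame of the press, fixed: base plate 260 x 130 x 12 mm with two posts. Origin on the table; the arm lies along its -x direction; hinge at (130, 0, 190) mm.
- bundle: Bundle of split bamboo with green bands, 42 x 190 mm, 40 mm high, lying loose on a wooden bed across and under the press arm. Origin: centre of its underside; its length is its y axis.
- spool: Green plastic spool, 68 mm across, 58 mm high, standing on the table; leave alone. Origin: centre of underside.
- glue_jar: White jar with yellow lid, 62 mm across, 85 mm high; leave alone. Origin: centre of underside.
- slats: Flat pack of bamboo slats, 60 x 220 x 16 mm; leave alone. Origin: centre of underside.
- mug: Blue mug, 76 mm across, 85 mm high; leave alone. Origin: centre of underside.
- driver: Screwdriver lying on the table; leave alone.
Not all that is in view belongs to the job. Of the things that look like the hook_weight, take the one that is farthest to the robot's right at the start.

How it is judged:
By the outcome, as a careful person would: the job done as asked, in the order asked, and still so for the second after the job is handed in, with the robot touching nothing.
It also fails if it takes over 72 s, if anything falls off the work surface, if the arm or the gripper's body presses on something with over 40 N, if the wrist force passes 120 N, or if a joint passes its speed limit or range.

## Working session

There is one attempt and no reset: what is moved stays moved. The work goes in short steps, each a Python script; the robot and the scene stay as the last script left them, time stands still between calls to the robot, and variables do not carry over. Pictures are saved under pics/ and viewed, and the job is handed in when it is done.

```bash
mkdir -p pics; ls; cat > h.py <<'E'
import numpy as np, cv2
from scipy.spatial.transform import Rotation as R
from bench import ctrl, monitor, imaging
def shot(name,fn):
    o=monitor.observe(); d=imaging.get_image(name)
    if 'T_tool_cam' in d:
        T=np.eye(4);T[:3,:3]=R.from_quat(o['eef_rot']).as_matrix();T[:3,3]=o['tool_pos'];T=T@np.array(d['T_tool_cam'])
    else:
        T=np.eye(4);T[:3,:3]=R.from_quat(d['orientation']).as_matrix();T[:3,3]=d['xyz']
    d['T']=T
    cv2.imwrite('pics/'+fn+'.png',d['image'][:,:,::-1])
    np.savez('pics/'+fn+'.npz',image=d['image'],rz=d['range_z'],T=T,K=[d['fx'],d['fy'],d['cx'],d['cy']])
    return d
def cloud(fn):
    d=np.load('pics/'+fn+'.npz');rz=d['rz'];fx,fy,cx,cy=d['K'];T=d['T']
    v,u=np.mgrid[:rz.shape[0],:rz.shape[1]]
    P=np.stack([(u-cx)/fx*rz,(v-cy)/fy*rz,rz],-1)@T[:3,:3].T+T[:3,3]
    P[rz<=0]=np.nan
    return d['image'],P,d
def ray(d,u,v):
    fx,fy,cx,cy=d['K'];T=d['T'];return T[:3,3],T[:3,:3]@np.array([(u-cx)/fx,(v-cy)/fy,1])
E
python3 - <<'E'
from h import *
for n in ['scene','top','wrist']:
    d=shot(n,n+'0'); print(n,d['T'].round(3).tolist(),d['fx'])
o=monitor.observe();print(o)
E
```

```text
pics
scene [[-0.699, 0.425, -0.575, 1.259], [0.715, 0.443, -0.541, 0.68], [0.025, -0.789, -0.613, 0.903], [0.0, 0.0, 0.0, 1.0]] 417.0755888626236
top [[-0.047, -0.977, 0.206, 0.356], [-0.999, 0.047, -0.005, 0.028], [-0.005, -0.206, -0.979, 1.11], [0.0, 0.0, 0.0, 1.0]] 402.1179847508069
wrist [[0.289, 0.923, 0.252, 0.116], [0.957, -0.279, -0.077, 0.618], [-0.001, 0.264, -0.965, 0.373], [0.0, 0.0, 0.0, 1.0]] 299.06310407637477
{'time': 0.15, 'joint_positions': array([ 1.18250086e+00,  4.94046810e-01,  1.34596040e+00, -5.03782048e-06,
        1.30249764e+00, -9.55017951e-02]), 'joint_velocities': array([-0.00022145, -0.00161779, -0.00224623,  0.00144707,  0.00167744,
       -0.00069072]), 'joint_efforts': array([ 1.23082846e-04, -8.82537460e+01, -3.84063113e+01, -4.79777054e-05,
        7.29428837e-03, -1.73774527e-05]), 'tool_pos': array([0.18030101, 0.59817842, 0.25584289]), 'eef_rot': array([-0.42188291,  0.5678636 ,  0.4215464 ,  0.5673133 ]), 'contact_force': array([-0.82532118, -0.44580539,  0.63830201]), 'torque': array([0.00789403, 0.02353287, 0.05253165]), 'opening': 0.9956297768786789}
```

View pics/scene0.png

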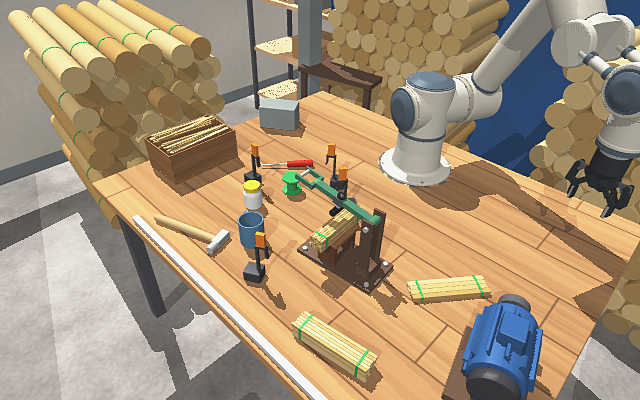

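View pics/top0.png

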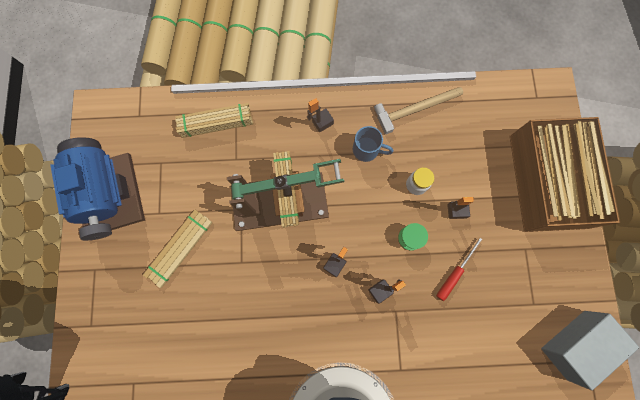

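View pics/wrist0.png

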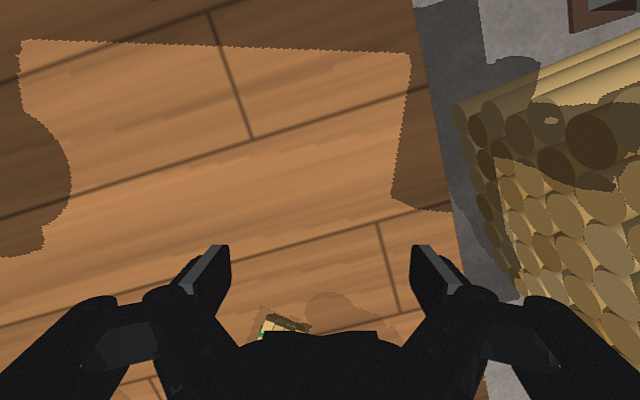

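The top view shows four hook weights, at about (320,115), (335,262), (382,290) and (460,208). Image right is the robot's right (−y), so the target is the one at (460,208). The press runs from its hinge at about (237,188) to the fork at about (330,172).

```bash
python3 - <<'E'
from h import *
for fn in ['top0','scene0']:
    im,P,d=cloud(fn); hsv=cv2.cvtColor(im,cv2.COLOR_RGB2HSV)
    print(fn)
    m=cv2.inRange(hsv,(8,190,170),(17,255,255))
    n,l,s,c=cv2.connectedComponentsWithStats(m)
    for i in range(1,n):
        if s[i,4]>15:
            q=P[l==i];q=q[np.isfinite(q[:,0])]; print('or',c[i].round(1),s[i,4],np.median(q,0).round(4) if len(q) else None, np.ptp(q,axis=0).round(3) if len(q) else None)
    m=cv2.inRange(hsv,(60,80,40),(90,255,255))
    n,l,s,c=cv2.connectedComponentsWithStats(m)
    for i in range(1,n):
        if s[i,4]>60:
            q=P[l==i];q=q[np.isfinite(q[:,0])]; print('gr',c[i].round(1),s[i,:4],np.median(q,0).round(4),q.min(0).round(3),q.max(0).round(3))
im,P,d=cloud('top0')
cv2.imwrite('pics/z1.png',cv2.resize(im[150:240,400:500,::-1],None,fx=6,fy=6,interpolation=cv2.INTER_CUBIC))
cv2.imwrite('pics/z2.png',cv2.resize(im[140:240,225:355,::-1],None,fx=6,fy=6,interpolation=cv2.INTER_CUBIC))
im,P,d=cloud('scene0')
cv2.imwrite('pics/z3.png',cv2.resize(im[130:290,230:390,::-1],None,fx=3.7,fy=3.7,interpolation=cv2.INTER_CUBIC))
E
```

```text
top0
gr [414.3 236.2] [402 224  26  26] [ 0.4568 -0.2164  0.0582] [ 0.426 -0.25   0.003] [ 0.489 -0.184  0.063]
scene0
or [253.4 150.4] 40 [ 0.5333 -0.3187  0.1499] [0.007 0.027 0.043]
or [330.6 149.8] 61 [ 0.3392 -0.1404  0.1506] [0.016 0.021 0.044]
or [342.2 173.9] 85 [ 0.4218 -0.0137  0.1534] [0.028 0.019 0.046]
or [259.5 240.8] 93 [0.7982 0.0391 0.1507] [0.012 0.022 0.041]
gr [305.6 183.7] [283 166  55  33] [ 0.5714 -0.0041  0.2229] [ 0.424 -0.246  0.   ] [0.622 0.103 0.25 ]
gr [360.  212.2] [342 199  39  29] [0.5774 0.1816 0.2049] [0.387 0.026 0.001] [0.591 0.238 0.22 ]
gr [359.8 362.4] [354 349  15  28] [0.8215 0.4038 0.0448] [0.783 0.396 0.002] [0.834 0.408 0.05 ]
```

View pics/z1.png

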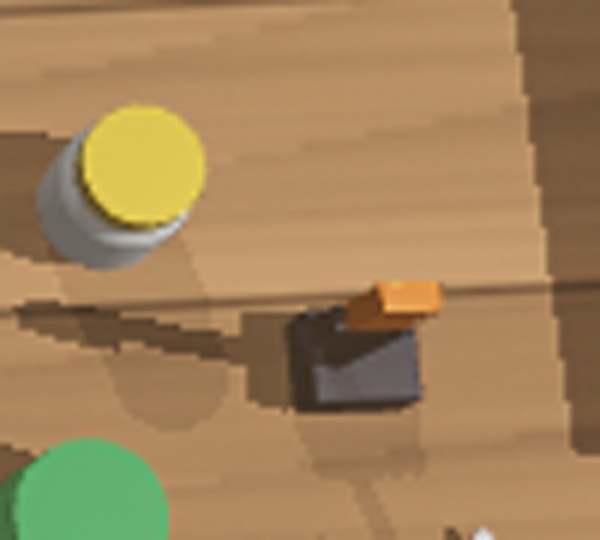

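View pics/z2.png

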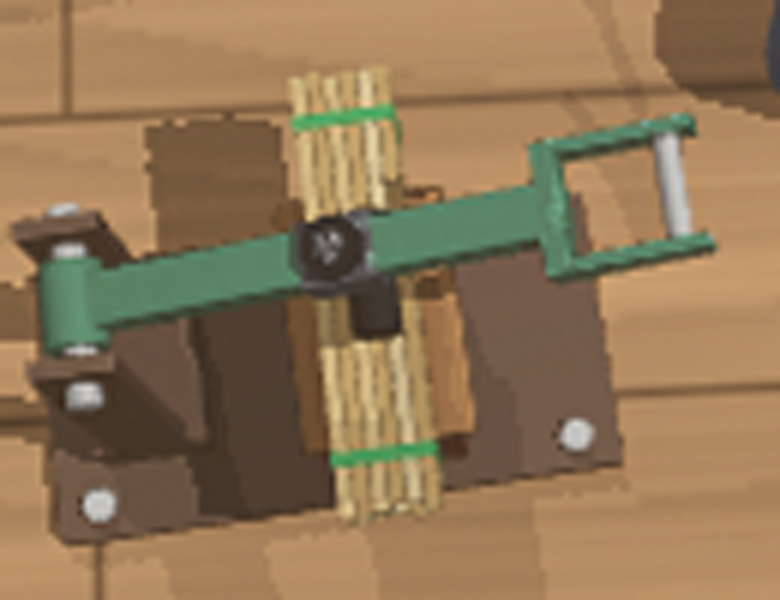

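View pics/z3.png

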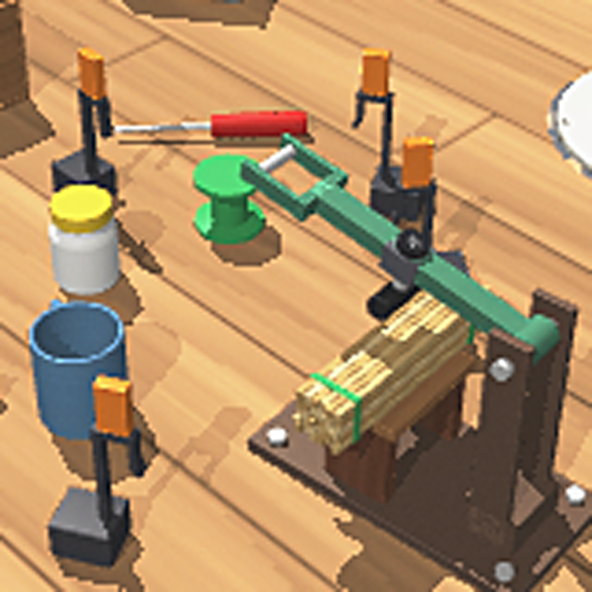

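```bash
python3 - <<'E'
from h import *
im,P,d=cloud('top0')
def clus(P,zlo,zhi,c,r):
    m=(P[...,2]>zlo)&(P[...,2]<zhi)&(np.hypot(P[...,0]-c[0],P[...,1]-c[1])<r); return P[m]
for nm in ['top0','scene0']:
    im,P,d=cloud(nm)
    for a,b in [(.031,.037),(.05,.085),(.088,.118),(.125,.17),(.168,.18)]:
        q=clus(P,a,b,(.533,-.31),.06)
        if len(q)>3:
            r=cv2.minAreaRect((q[:,:2]*1000).astype(np.float32)); print(nm,a,b,len(q),q.mean(0).round(4),r)
im,P,d=cloud('top0')
def onz(u,v,z):
    o,r=ray(d,u,v); return o+r*(z-o[2])/r[2]
f=lambda x,y:(225+x/6-.5+.08,140+y/6-.5+.08)
for nme,p,z in [('pinA',(664,133),.238),('pinB',(682,237),.238),('hA',(68,248),.19),('hB',(85,348),.19),('tipA',(693,124),.236),('tipB',(713,241),.236),('fkA',(535,145),.225),('fkB',(553,277),.225)]:
    print(nme,onz(*f(*p),z).round(4))
E
```

```text
top0 0.031 0.037 112 [ 0.5177 -0.3476  0.0343] ((525.6087036132812, -348.37506103515625), (41.962337493896484, 41.335906982421875), 87.74504852294922)
top0 0.05 0.085 19 [ 0.5253 -0.3361  0.0672] ((526.1289672851562, -336.18035888671875), (10.73215103149414, 4.242423057556152), 21.420194625854492)
top0 0.088 0.118 34 [ 0.5261 -0.3154  0.1017] ((523.9376831054688, -321.3168029785156), (36.09052658081055, 10.471660614013672), 72.97705078125)
top0 0.125 0.17 74 [ 0.5248 -0.3191  0.1452] ((523.4935302734375, -323.9364929199219), (32.595706939697266, 12.598916053771973), 68.56183624267578)
top0 0.168 0.18 54 [ 0.5272 -0.3239  0.1728] ((527.734619140625, -324.84698486328125), (11.814552307128906, 23.9799861907959), 2.3654723167419434)
scene0 0.031 0.037 67 [ 0.5307 -0.3441  0.0341] ((528.3598022460938, -344.6856689453125), (47.27595520019531, 45.182342529296875), 89.69661712646484)
scene0 0.05 0.085 28 [ 0.5291 -0.3322  0.0683] ((529.0701293945312, -330.8851013183594), (12.132502555847168, 12.768744468688965), 68.25917053222656)
scene0 0.088 0.118 52 [ 0.5295 -0.3184  0.1033] ((529.2828979492188, -320.569091796875), (13.773659706115723, 36.967628479003906), 0.03125803917646408)
scene0 0.125 0.17 83 [ 0.5309 -0.3168  0.1475] ((529.9815673828125, -319.9262390136719), (14.682950019836426, 33.63786315917969), 3.6937386989593506)
scene0 0.168 0.18 19 [ 0.5293 -0.3189  0.1716] ((529.7035522460938, -320.6533508300781), (22.12164306640625, 12.318305969238281), 89.14347839355469)
pinA [ 0.6153 -0.0128  0.238 ]
pinB [ 0.5747 -0.0173  0.238 ]
hA [0.594  0.2213 0.19  ]
hB [0.5535 0.2149 0.19  ]
tipA [ 0.6188 -0.024   0.236 ]
tipB [ 0.5731 -0.0289  0.236 ]
fkA [0.6168 0.0359 0.225 ]
fkB [0.5648 0.0314 0.225 ]
```

Target: tab at about (0.529, −0.322), weight +x close to world +y. The arm's pin-to-hinge direction has a yaw of about 95°, so hanging it with the lip on the arm side needs almost no turn. I'll check both from close up with the wrist camera.

```bash
cat >> h.py <<'E'
def tq(yaw,s=1,lean=0.0):
    """tool down, weight frame yaw; jaw z = s*weight y; lean: block towards +x (rotation about weight y by -lean)"""
    W=R.from_euler('z',yaw)*R.from_euler('y',-lean)
    x=np.array([0,0,-1.]); z=np.array([0,s,0.]); y=np.cross(z,x)
    return (W*R.from_matrix(np.stack([x,y,z],1))).as_quat()
E
python3 - <<'E'
from h import *
for s in (1,-1):
    for p,y,l in [((.595,-.015,.42),1.66,0),((.529,-.322,.25),1.58,0),((.595,-.015,.25),1.66,0),((.595,-.03,.25),1.66,.3)]:
        j=ctrl.ik(p,tq(y,s,l)); print(s,p,None if j is None else np.round(j,2))
E
```

```text
1 (0.595, -0.015, 0.42) [-0.13  0.34  1.15  0.    1.65  2.93]
1 (0.529, -0.322, 0.25) [-0.64  0.49  1.37 -0.    1.28  2.49]
1 (0.595, -0.015, 0.25) [-0.13  0.46  1.43 -0.    1.25  2.93]
1 (0.595, -0.03, 0.25) [-0.3   0.5   1.4   0.28  1.37  2.68]
-1 (0.595, -0.015, 0.42) [-0.13  0.34  1.15 -0.    1.65 -0.21]
-1 (0.529, -0.322, 0.25) [-0.64  0.49  1.37 -0.    1.28 -0.65]
-1 (0.595, -0.015, 0.25) [-0.13  0.46  1.43 -0.    1.25 -0.21]
-1 (0.595, -0.03, 0.25) [-0.3   0.5   1.4   0.28  1.37 -0.46]
```

```bash
python3 - <<'E'
from h import *
t0=monitor.observe()['time']
ctrl.move_ptp((.56,-.03,.42),tq(1.66,-1)); print(monitor.observe()['time']-t0)
d=shot('wrist','w1')
print(monitor.observe()['tool_pos'],d['T'][:3,3])
ctrl.move_ptp((.529,-.322,.30),tq(1.60,-1)); 
d=shot('wrist','w2'); print(monitor.observe()['time'],d['T'][:3,3])
E
```

```text
2.6583
[ 0.56004442 -0.02935648  0.41985181] [0.55413038 0.03743762 0.53691712]
4.1167 [ 0.52761572 -0.25401428  0.41770558]
```

View pics/w1.png

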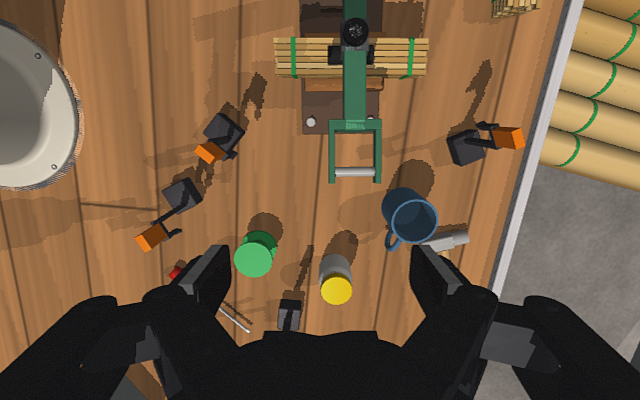

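View pics/w2.png

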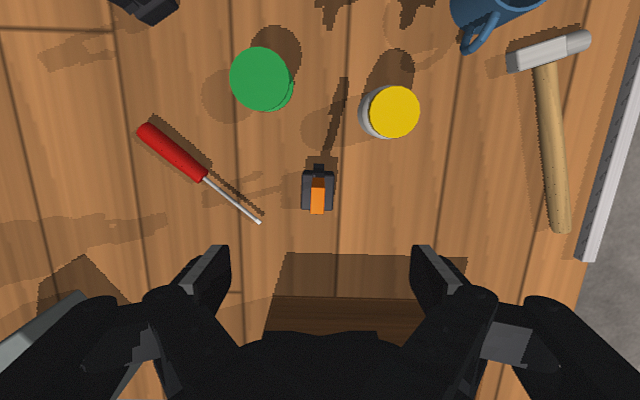

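w1 shows the fork from above, with the pin from (335,172) to (377,172). w2 shows the target, its orange tab at about (317,195) between the spool and the jar. Next I'll compute both.

```bash
python3 - <<'E'
from h import *
im,P,d=cloud('w2')
hsv=cv2.cvtColor(im,cv2.COLOR_RGB2HSV)
m=cv2.inRange(hsv,(5,180,120),(18,255,255)); m[:, :290]=0; m[:,350:]=0; m[:150]=0;m[230:]=0
q=P[(m>0)];print('tab',len(q),np.nanmin(q,0),np.nanmax(q,0))
t=q[q[:,2]>.168]; r=cv2.minAreaRect((t[:,:2]*1000).astype(np.float32));print('tabtop',len(t),t.mean(0),r)
q=P[140:230,290:350].reshape(-1,3)
for a,b in [(.031,.037),(.05,.085),(.088,.126)]:
    t=q[(q[:,2]>a)&(q[:,2]<b)]
    if len(t)>3:print(a,b,len(t),cv2.minAreaRect((t[:,:2]*1000).astype(np.float32)))
# top rect by ray at z .172 
im,P,d=cloud('w1')
hsv=cv2.cvtColor(im,cv2.COLOR_RGB2HSV)
sub=P[160:185,325:390]
s=hsv[160:185,325:390]
mp=(s[...,1]<60)&(s[...,2]>110)&(sub[...,2]>.21)
q=sub[mp];print('pin',len(q),q.mean(0),q.min(0),q.max(0))
r=cv2.minAreaRect((q[:,:2]*1000).astype(np.float32));print(r)
q=P[115:190,320:390].reshape(-1,3);q=q[q[:,2]>.2]
print('fork',q.min(0),q.max(0))
for zc in range(0):pass
r=cv2.minAreaRect((q[:,:2]*1000).astype(np.float32));print(r)
# arm body axis
q=P[60:115,338:375].reshape(-1,3);q=q[q[:,2]>.195]
r=cv2.minAreaRect((q[:,:2]*1000).astype(np.float32));print('arm',r,q.mean(0))
cv2.imwrite('pics/w1z.png',cv2.resize(im[100:200,310:400,::-1],None,fx=6,fy=6,interpolation=cv2.INTER_CUBIC))
cv2.imwrite('pics/w2z.png',cv2.resize(cloud('w2')[0][140:230,280:360,::-1],None,fx=6,fy=6,interpolation=cv2.INTER_CUBIC))
E
```

```text
tab 362 [ 0.5213882  -0.35592359  0.03248805] [ 0.53617235 -0.31156177  0.17309318]
tabtop 357 [ 0.52721792 -0.32317769  0.17140403] ((527.2543334960938, -323.35565185546875), (23.664180755615234, 11.440916061401367), 88.8453598022461)
0.031 0.037 678 ((526.2793579101562, -351.4453125), (48.75079345703125, 43.810096740722656), 88.7109603881836)
0.088 0.126 101 ((526.9935913085938, -306.4348449707031), (4.812070846557617, 11.436863899230957), 87.00232696533203)
pin 295 [ 0.59286259 -0.01305569  0.24166896] [ 0.57343213 -0.01915722  0.2375778 ] [ 0.61300005 -0.0079631   0.24366843]
((593.3058471679688, -13.604351043701172), (39.29012680053711, 7.920454025268555), 5.390304088592529)
fork [ 0.56205175 -0.02581567  0.22001156] [0.61870245 0.04274255 0.24844694]
((590.2939453125, 9.056800842285156), (51.93483352661133, 65.90941619873047), 4.876956462860107)
arm ((584.2261352539062, 68.62248229980469), (21.726652145385742, 52.179466247558594), 5.52421760559082) [0.58376781 0.06769564 0.22930269]
```

View pics/w1z.png

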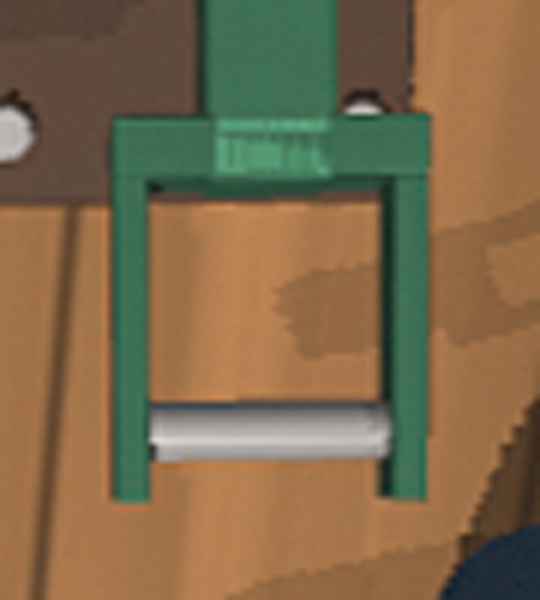

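View pics/w2z.png

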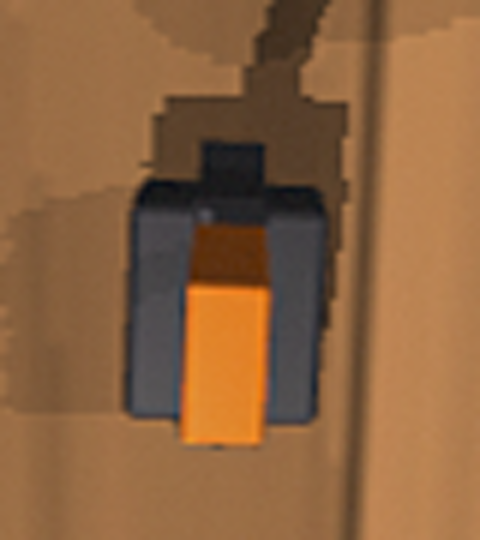

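Tab at (0.527, −0.323) with yaw 1.55; pin at (0.593, −0.014, 0.2385) with yaw 1.663. Next I'll grasp and lift.

```bash
cat >> h.py <<'E'
def F(n=5,dt=0.04):
    a=[]
    for _ in range(n):
        ctrl.wait(dt); o=monitor.observe(); a.append(np.r_[o['contact_force'],o['torque']])
    return np.mean(a,0)
E
python3 - <<'E'
from h import *
q=tq(1.550,-1)
ctrl.move_linear((.5272,-.3234,.21),q,v=.15)
print(F().round(2))
ctrl.move_linear((.5272,-.3234,.161),v=.08)
f0=F();print('pre',f0.round(2))
ctrl.close_gripper(); print(monitor.observe()['opening'],F().round(2))
ctrl.move_linear((.5272,-.3234,.20),v=.05)
f1=F(8);print('lift',f1.round(2), monitor.observe()['time'])
d=shot('wrist','w3'); shot('scene','s3'); shot('top','t3')
E
```

```text
[-0.22  0.05  0.22  0.01 -0.01  0.01]
pre [ 0.2  -0.24  0.09 -0.   -0.    0.01]
0.135681381296875 [ 0.65  0.89  2.44  0.13 -0.18  0.03]
lift [ 0.09  0.42 -4.9   0.12  0.   -0.  ] 8.1833
```

View pics/w3.png

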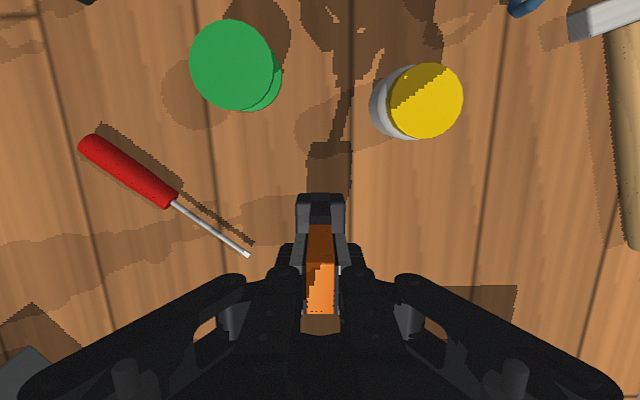

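View pics/s3.png

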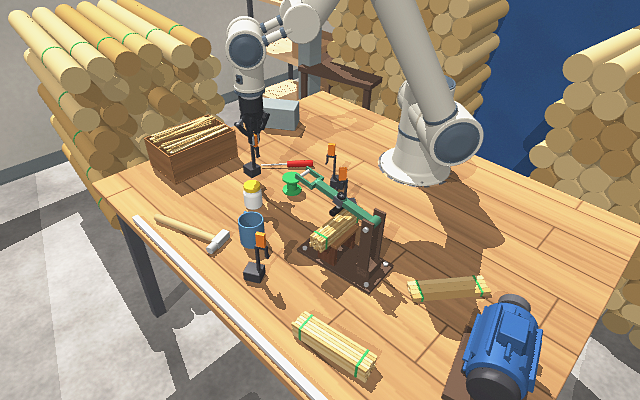

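```bash
python3 - <<'E'
from h import *
im,P,d=cloud('s3')
q=P.reshape(-1,3); m=(np.hypot(q[:,0]-.527,q[:,1]+.345)<.06)&(q[:,2]>.036)&(q[:,2]<.11)
q=q[m];print(len(q))
t=q[(q[:,2]>.068)&(q[:,2]<.08)]
A=np.c_[t[:,:2]-t[:,:2].mean(0),np.ones(len(t))];c,*_=np.linalg.lstsq(A,t[:,2],rcond=None);print(len(t),t.mean(0),c)
PIN=np.array([.5933,-.0140,.2385]);u=np.array([np.cos(1.663),np.sin(1.663),0])
qq=tq(1.663,-1)
ctrl.move_linear((.5272,-.3234,.325),v=.15)
p=PIN-.06*u; p[2]=.327
ctrl.move_linear(p,qq,v=.18)
print(monitor.observe()['time'],F().round(2))
shot('wrist','w4'); shot('scene','s4'); shot('top','t4')
for n,b in [('w4',None),('s4',(240,120,130,110)),('t4',(270,130,120,90))]:
    if b:
        im=cloud(n)[0];x,y,w,h=b;cv2.imwrite(f'pics/{n}z.png',cv2.resize(im[y:y+h,x:x+w,::-1],None,fx=5,fy=5,interpolation=cv2.INTER_CUBIC))
E
```

```text
229
88 [ 0.53235554 -0.3440566   0.07259714] [ 0.00681618 -0.00242433  0.07259714]
10.9083 [-0.07  0.24 -5.38  0.1   0.03  0.01]
```

View pics/w4.png

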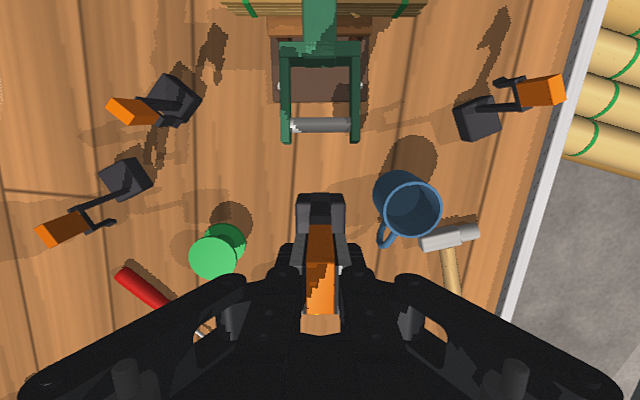

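View pics/s4z.png

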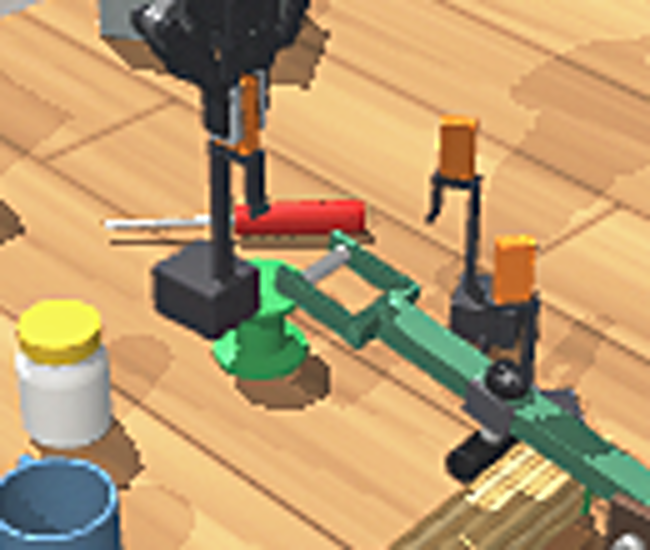

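View pics/t4z.png

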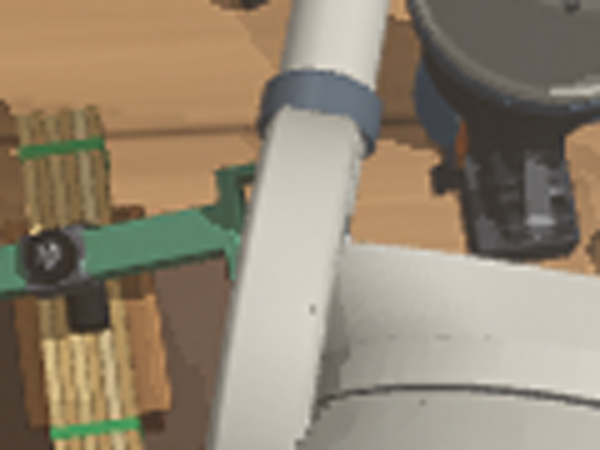

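The held weight hangs level. In w4 the pin (290–350, 126) is centred on the hook (column 320). I'll measure the pin again from this view relative to the tool.

```bash
python3 - <<'E'
from h import *
im,P,d=cloud('w4'); hsv=cv2.cvtColor(im,cv2.COLOR_RGB2HSV)
sub=P[110:140,280:360];s=hsv[110:140,280:360]
m=(s[...,1]<70)&(s[...,2]>60)&(sub[...,2]>.225)
q=sub[m];print(len(q),q.mean(0),q.min(0),q.max(0));print(cv2.minAreaRect((q[:,:2]*1000).astype(np.float32)))
q=P[40:150,270:370].reshape(-1,3);q=q[q[:,2]>.2];print('fork',cv2.minAreaRect((q[:,:2]*1000).astype(np.float32)))
# lip/crown of held hook
sub=P[190:235,290:350];q=sub[(sub[...,2]>.26)&(sub[...,2]<.3)];print('hook',len(q),q.min(0),q.max(0),q.mean(0))
v=hsv[190:235,290:350]
o=monitor.observe();print(o['tool_pos'])
u=np.array([np.cos(1.663),np.sin(1.663)]);w=np.array([-u[1],u[0]])
print('hook u,w rel tcp', [( (q[:,:2]-o['tool_pos'][:2])@a).min().round(4) for a in (u,w)],[( (q[:,:2]-o['tool_pos'][:2])@a).max().round(4) for a in (u,w)])
E
```

```text
904 [ 0.59295254 -0.01249824  0.24136823] [ 0.56660337 -0.01925998  0.23344936] [ 0.6131405  -0.00586964  0.24583744]
((589.858154296875, -12.658059120178223), (13.353229522705078, 46.574161529541016), 89.72471618652344)
fork ((590.7141723632812, 6.759441375732422), (51.821781158447266, 65.47144317626953), 5.957516193389893)
hook 649 [ 0.59107193 -0.06395884  0.26003113] [ 0.60342179 -0.05615178  0.29992902] [ 0.59712716 -0.05957312  0.28371503]
[ 0.59878523 -0.0739783   0.32701011]
hook u,w rel tcp [np.float64(0.0106), np.float64(-0.0057)] [np.float64(0.0175), np.float64(0.0063)]
```

```bash
cat >> h.py <<'E'
YAW=1.663; U=np.array([np.cos(YAW),np.sin(YAW),0]); PIN0=np.array([.5933,-.0137,.2385])
HZ=.0462  # TCP above pin centre when crown bears: 5+41 mm
def pin_at(q):
    h=PIN0+U*.24*np.cos(.2); h[2]=PIN0[2]-.24*np.sin(.2)
    a=.2-q; return h-U*.24*np.cos(a)+np.array([0,0,.24*np.sin(a)])
E
python3 - <<'E'
from h import *
Q=tq(YAW,-1)
p=PIN0.copy();p[2]=.327
ctrl.move_linear(p,Q,v=.08); print(monitor.observe()['time'],F().round(2))
p[2]=PIN0[2]+HZ+.008
ctrl.move_linear(p,Q,v=.06); b=F(8);print(monitor.observe()['time'],b.round(2))
for dz in (.006,.004,.002,0,-.002,-.004):
    p[2]=PIN0[2]+HZ+dz
    ctrl.move_linear(p,Q,v=.02); f=F(4);print(dz,monitor.observe()['time'],(f-b).round(2))
    if f[2]-b[2]>.7: break
shot('wrist','w5');shot('scene','s5')
im=cloud('s5')[0];x,y,w,h=240,120,130,110;cv2.imwrite('pics/s5z.png',cv2.resize(im[y:y+h,x:x+w,::-1],None,fx=5,fy=5,interpolation=cv2.INTER_CUBIC))
E
```

```text
12.1667 [-0.01 -0.13 -5.22  0.12  0.   -0.01]
13.4333 [ 0.07  0.1  -5.28  0.12  0.   -0.  ]
0.006 13.85 [ 0.15  0.47  0.47 -0.02  0.02  0.02]
0.004 14.2667 [-0.25  0.39  0.43  0.01  0.04 -0.01]
0.002 14.6833 [-0.1  -0.51  0.56  0.01  0.01  0.03]
0 15.1 [ 0.22 -0.31  0.36  0.02  0.    0.02]
-0.002 15.5167 [-0.49 -0.07  1.17  0.03  0.03  0.01]
```

View pics/w5.png

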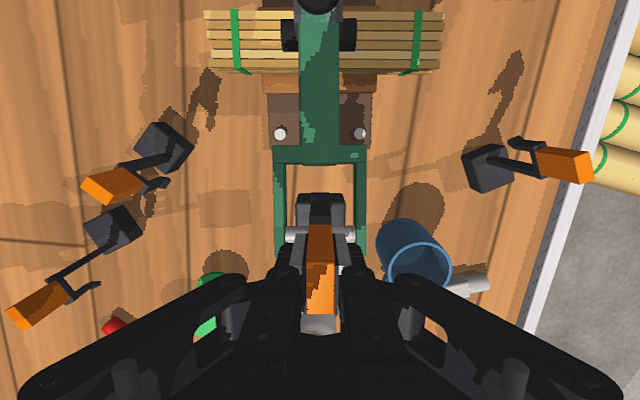

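View pics/s5z.png

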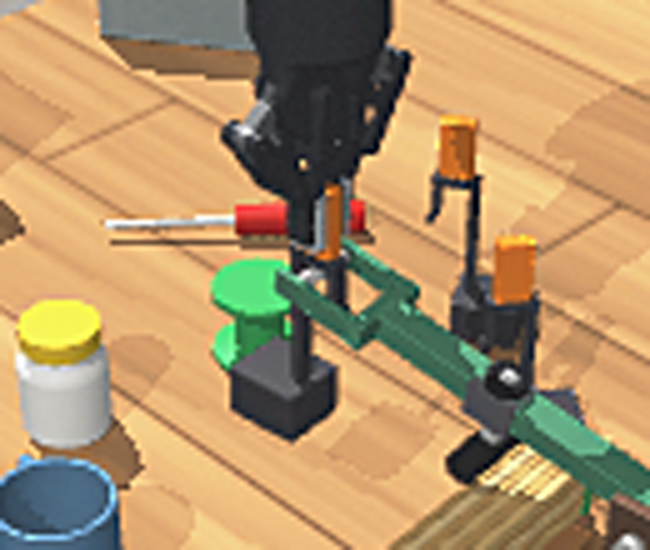

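In w5 the pin passes under the crown: its ends show either side of the hook at row 237, with the lip in the slot. Force rose about 1 N, which is contact. Next I'll draw the arm down slowly along its arc until it stops.

```bash
python3 - <<'E'
from h import *
Q=tq(YAW,-1); HZ=.0450
q=0.0; log=[]
def go(q,v):
    ctrl.move_linear(pin_at(q)+[0,0,HZ],Q,v=v)
go(.06,.025); print(monitor.observe()['time'],F(4).round(2))
go(.12,.025); print(monitor.observe()['time'],F(4).round(2))
q=.12; hits=0
while q<.40:
    q+=.005; go(q,.02); f=F(3,.03); log.append((round(q,3),f[:3].round(2).tolist(),f[3].round(2),round(monitor.observe()['time'],2)))
    if f[2]>-1.6: break
for l in log: print(*l)
b=F(8); print(b.round(2),monitor.observe()['tool_pos'],pin_at(q)+[0,0,HZ])
E
```

```text
16.3083 [-0.37  0.01 -4.04  0.1   0.1   0.02]
17.2 [-0.86  0.34 -3.63  0.1   0.14 -0.01]
0.125 [0.37, -0.32, -4.17] 0.1 17.72
0.13 [0.01, -0.05, -3.71] 0.1 18.07
0.135 [0.14, -0.16, -4.16] 0.09 18.42
0.14 [-0.15, -0.06, -3.6] 0.1 18.77
0.145 [0.11, -0.19, -3.35] 0.12 19.12
0.15 [0.06, -0.48, -3.51] 0.1 19.47
0.155 [0.12, 0.04, -3.63] 0.1 19.82
0.16 [-0.09, -0.07, -3.15] 0.08 20.17
0.165 [0.15, -0.01, -3.7] 0.1 20.52
0.17 [0.49, 0.1, -3.92] 0.07 20.87
0.175 [0.67, 0.37, -3.57] 0.08 21.22
0.18 [0.4, 0.37, -4.08] 0.09 21.57
0.185 [-0.26, 0.11, -3.7] 0.1 21.92
0.19 [0.25, 0.22, -3.15] 0.08 22.27
0.195 [0.13, -0.04, -3.14] 0.09 22.62
0.2 [-0.12, -0.27, -3.7] 0.11 22.97
0.205 [-0.45, -0.05, -4.04] 0.05 23.32
0.21 [-0.33, -0.22, -3.24] 0.07 23.67
0.215 [0.3, -0.33, -2.89] 0.1 24.02
0.22 [-0.21, -0.32, -3.5] 0.06 24.37
0.225 [0.59, 0.03, -3.27] 0.07 24.72
0.23 [-0.07, 0.5, -3.51] 0.08 25.07
0.235 [0.03, 0.0, -3.15] 0.06 25.42
0.24 [0.04, -0.65, -3.32] 0.11 25.77
0.245 [-2.66, 0.03, 4.78] 0.07 26.12
[-2.38 -0.4   5.04  0.08  0.45  0.01] [ 0.593827   -0.01824855  0.22557122] [ 0.59371811 -0.01822177  0.22502301]
```

A firm stop at about q = 0.242 rad: fz jumped from −3.3 to +4.8 N within one 1.2 mm step. I'll ease the force to about zero, then lean the weight about the pin.

```bash
cat >> h.py <<'E'
QS=.242
def pose(lean,dz,off=0.0,h=.045,dl=0.0):
    """rotation about pin centre; off along U"""
    W=R.from_euler('z',YAW)*R.from_euler('y',-lean)
    return pin_at(QS)+W.apply([0,0,h])+np.array([0,0,dz])+U*off, tq(YAW,-1,lean)
E
python3 - <<'E'
from h import *
o=monitor.observe()['tool_pos']
z0=pin_at(.245)[2]+.045
base=pin_at(QS)[2]+.045
z=z0
for k in range(4):
    z+=.0003
    p,Q=pose(0,z-base)
    ctrl.move_linear(p,Q,v=.01); f=F(5); print((z-base)*1e3,f.round(2),monitor.observe()['time'])
    if f[2]<.8: break
E
```

```text
-0.41931862766700356 [-1.55  0.    5.45  0.11  0.39  0.01] 26.9083
-0.11931862766700885 [-0.9  -0.29  3.33  0.06  0.2   0.  ] 27.3667
0.18068137233298587 [ 0.04 -0.14 -0.39  0.03 -0.03 -0.02] 27.825
```

```bash
python3 - <<'E'
from h import *
dz=.00018; 
for L in np.arange(.03,.271,.03):
    p,Q=pose(L,dz); ctrl.move_linear(p,Q,v=.02); f=F(4)
    print(round(L,3),round(dz*1e3,2),f.round(2),round(monitor.observe()['time'],2))
    if f[2]>1.2: dz+=.0002 if f[2]<4 else .0005
    if f[2]<-1.2: dz-=.0002
    if f[2]>12 or np.hypot(*f[:2])>10: print('stop');break
shot('wrist','w6');shot('scene','s6')
im=cloud('s6')[0];x,y,w,h=240,120,130,110;cv2.imwrite('pics/s6z.png',cv2.resize(im[y:y+h,x:x+w,::-1],None,fx=5,fy=5,interpolation=cv2.INTER_CUBIC))
E
```

```text
0.03 0.18 [-0.4  -0.03 -1.39  0.03 -0.02 -0.01] 28.24
0.06 -0.02 [ 0.59 -0.18 -0.25  0.1   0.02 -0.02] 28.66
0.09 -0.02 [-0.01 -0.24  0.2   0.02 -0.01 -0.  ] 29.07
0.12 -0.02 [ 0.18 -0.34 -0.2  -0.05 -0.03  0.01] 29.49
0.15 -0.02 [ 0.24 -0.38 -0.5  -0.11  0.02  0.  ] 29.91
0.18 -0.02 [ 0.3  -0.73 -0.83 -0.2  -0.03  0.03] 30.32
0.21 -0.02 [ 0.05 -1.13 -1.77 -0.28 -0.01  0.01] 30.74
0.24 -0.22 [-0.27 -0.76  0.61 -0.16  0.    0.  ] 31.16
0.27 -0.22 [-0.22 -1.14  0.95 -0.22 -0.03 -0.02] 31.57
```

View pics/s6z.png

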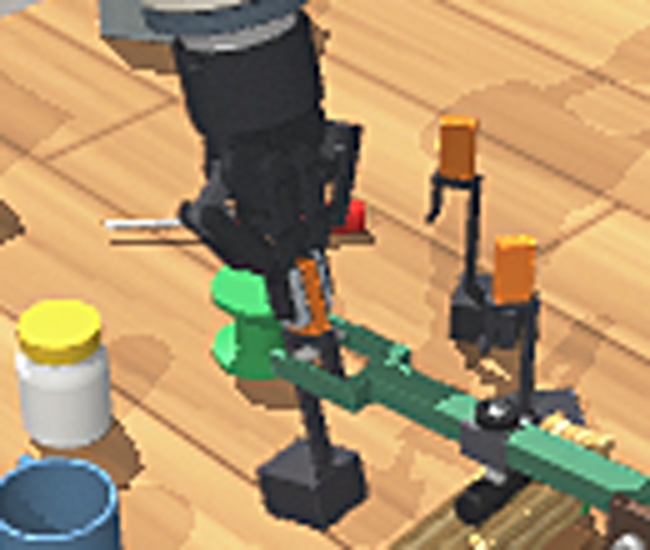

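View pics/w6.png

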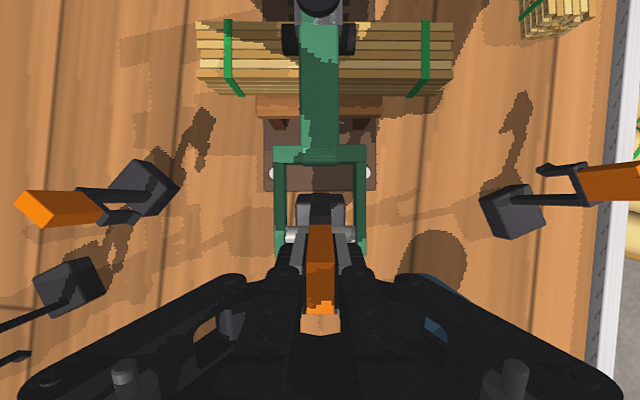

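The lean looks right in s6: the block has swung in under the pin and the tab leans outward. A small lateral force of about 1 N remains. The torque appears to be referenced about 0.19 m above the pin, so I'll compute the moment about the pin and relax the side force.

```bash
cat >> h.py <<'E'
def mom(f,lean,D=.145,h=.045):
    # moment about the pin (couple along pin axis = -U-perp), ref point D behind TCP
    W=R.from_euler('z',YAW)*R.from_euler('y',-lean)
    r=W.apply([0,0,-(D+h)])   # pin relative to ref
    M=f[3:]-np.cross(r,f[:3])
    wy=np.array([-U[1],U[0],0]); return M@wy, f[:3]@U
E
python3 - <<'E'
from h import *
dz=-.00022
f=F(10,.03);print(f.round(2),mom(f,.27),monitor.observe()['time'])
for L,dz,off in [(.27,-.00022,-.0003),(.27,-.00012,-.0005),(.25,-.00012,-.0003)]:
    p,Q=pose(L,dz,off); ctrl.move_linear(p,Q,v=.01); f=F(10,.03)
    print(L,dz,off,f.round(2),np.round(mom(f,L),3),round(monitor.observe()['time'],2))
E
```

```text
[ 0.09 -1.62  1.02 -0.39 -0.03 -0.  ] (np.float64(0.14885837147140193), np.float64(-1.6169608600415104)) 32.0083
0.27 -0.00022 -0.0003 [ 0.25  1.05  1.2   0.1  -0.07 -0.03] [0.154 1.023] 32.59
0.27 -0.00012 -0.0005 [ 0.28  1.1  -1.12 -0.   -0.04 -0.02] [0.143 1.065] 33.17
0.25 -0.00012 -0.0003 [ 0.1  -1.21 -1.45 -0.45 -0.02  0.  ] [ 0.161 -1.21 ] 33.77
```

```bash
python3 - <<'E'
from h import *
shot('scene','s7')
wy=np.array([-U[1],U[0],0])
c=pin_at(QS)
for n in ['s6','s7']:
    im,P,d=cloud(n)
    q=P.reshape(-1,3); rgb=im.reshape(-1,3).astype(int)
    m=(np.abs((q-c)@U)<.08)&(np.abs((q-c)@wy)<.035)&(q[:,2]>.035)&(q[:,2]<.28)&(rgb.max(1)<110)&(np.ptp(rgb,axis=1)<25)
    q=q[m];a=(q-c)@U;b=(q-c)@wy;z=q[:,2]-c[2]
    for lo,hi in [(-.13,-.115),(-.115,-.1),(-.1,-.085),(-.085,-.07),(-.07,-.055),(-.055,-.04),(-.04,-.025),(-.025,-.01)]:
        k=(z>lo)&(z<hi)
        if k.sum()>3: print(n,lo,k.sum(),'U',a[k].min().round(4),a[k].max().round(4),'w',b[k].min().round(4),b[k].max().round(4))
E
```

```text
s6 -0.13 8 U -0.0177 0.003 w -0.0239 -0.02
s6 -0.115 68 U -0.0206 0.0299 w -0.0244 0.0174
s6 -0.1 136 U -0.0245 0.0299 w -0.0249 0.0197
s6 -0.085 61 U 0.0015 0.0259 w -0.024 0.0198
s6 -0.07 18 U 0.0054 0.0126 w -0.0067 0.005
s6 -0.055 16 U -0.0025 0.0067 w -0.0076 0.002
s6 -0.04 11 U -0.0058 0.0042 w -0.0071 0.0037
s7 -0.13 6 U -0.0171 0.0032 w -0.0222 -0.0188
s7 -0.115 72 U -0.0238 0.0281 w -0.0246 0.0188
s7 -0.1 135 U -0.0259 0.0269 w -0.0256 0.0185
s7 -0.085 66 U -0.0043 0.0227 w -0.023 0.016
s7 -0.07 15 U 0.0007 0.0093 w -0.0093 0.0035
s7 -0.055 19 U -0.0011 0.0083 w -0.0091 0.0064
s7 -0.04 10 U -0.0047 0.0028 w -0.0079 0.0007
```

Vision confirms the lean: the block's bottom corners match the prediction for 0.27 rad, and by geometry the centre of mass lies under the pin. I'll set the tool to the zero-force point at 0.27 rad and release.

```bash
python3 - <<'E'
from h import *
p,Q=pose(.27,-.00017,-.00018); ctrl.move_linear(p,Q,v=.01); f=F(10,.04); print(f.round(2),mom(f,.27))
off=-.00018;dz=-.00017
for _ in range(2):
    if abs(f[1])<.5 and abs(f[2])<.6: break
    off+=np.clip(-f[1]/8000,-.0002,.0002)*-1*-1 if False else np.clip(f[1]/8000,-.0002,.0002)
    dz+=np.clip(f[2]/20000,-.0001,.0001)
    p,Q=pose(.27,dz,off); ctrl.move_linear(p,Q,v=.01); f=F(10,.04); print(dz,off,f.round(2),monitor.observe()['time'])
shot('scene','s8'); 
E
```

```text
[ 0.11 -0.07 -0.24 -0.1  -0.04 -0.01] (np.float64(0.07873359127963009), np.float64(-0.0842643016658352))
```

Forces are near zero in every direction (0.11, −0.07, −0.24 N). Releasing.

```bash
python3 - <<'E'
from h import *
ctrl.ungrasp(); print(monitor.observe()['opening'],monitor.observe()['time'])
shot('scene','s9'); shot('wrist','w9')
ctrl.wait(.3); shot('scene','s10')
print(F().round(2),monitor.observe()['time'])
im=cloud('s10')[0];x,y,w,h=240,120,130,110;cv2.imwrite('pics/s10z.png',cv2.resize(im[y:y+h,x:x+w,::-1],None,fx=5,fy=5,interpolation=cv2.INTER_CUBIC))
c=pin_at(QS);wy=np.array([-U[1],U[0],0])
for n in ['s8','s9','s10']:
    im,P,d=cloud(n)
    q=P.reshape(-1,3); rgb=im.reshape(-1,3).astype(int)
    m=(np.abs((q-c)@U)<.08)&(np.abs((q-c)@wy)<.035)&(q[:,2]>.035)&(q[:,2]<.28)&(rgb.max(1)<110)&(np.ptp(rgb,axis=1)<25)
    q=q[m];a=(q-c)@U;z=q[:,2]-c[2];k=(z<-.085);print(n,a[k].min().round(4),a[k].max().round(4),a[k].mean().round(4),z.min())
E
```

```text
0.9992852887331423 35.2417
[-0.23  0.28 -0.08 -0.13 -0.   -0.  ] 35.9
s8 -0.0231 0.0318 0.0079 -0.1197304620464785
s9 -0.0221 0.0331 0.0093 -0.12242674710684551
s10 -0.0223 0.0333 0.0095 -0.12036030753147184
```

View pics/s10z.png

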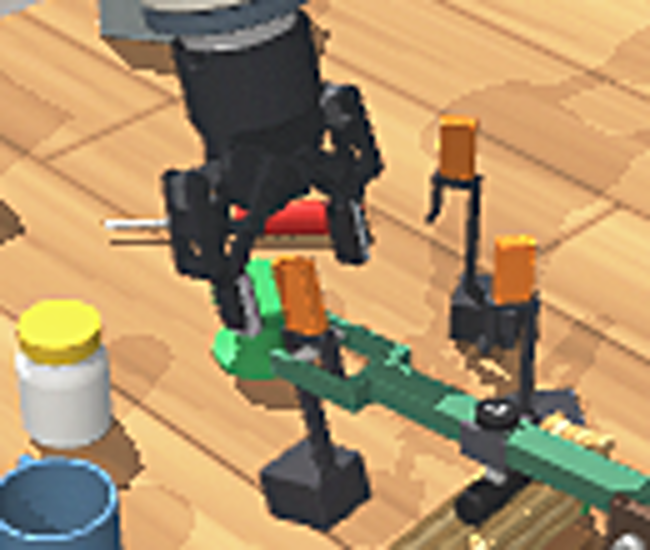

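View pics/w9.png

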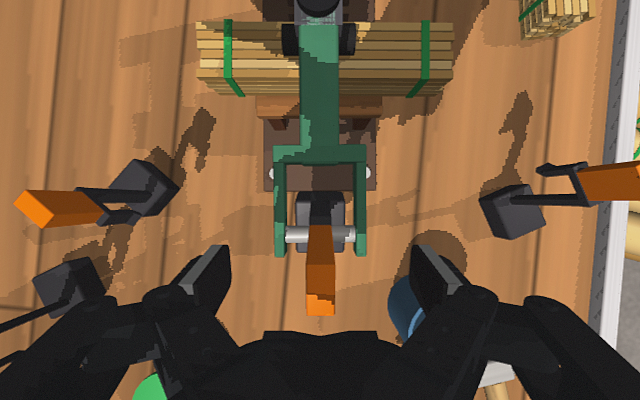

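The weight hangs nearly still: the block shifted about 1.5 mm on release. With nothing held, the tool still reads about −0.13 N·m, so the earlier torque offset was a sensor bias from tilting. Next I'll back off along the tool axis and check again.

```bash
python3 - <<'E'
from h import *
o=monitor.observe(); ax=R.from_quat(o['eef_rot']).apply([1,0,0])
ctrl.move_linear(o['tool_pos']-ax*.12,v=.08)
p=o['tool_pos']-ax*.12; 
ctrl.move_linear(p+[0,-.1,.05],v=.15)
c=pin_at(QS);wy=np.array([-U[1],U[0],0])
for i,n in enumerate(['s11','s12','s13']):
    shot('scene',n)
    im,P,d=cloud(n)
    q=P.reshape(-1,3); rgb=im.reshape(-1,3).astype(int)
    m=(np.abs((q-c)@U)<.08)&(np.abs((q-c)@wy)<.035)&(q[:,2]>.035)&(q[:,2]<.28)&(rgb.max(1)<110)&(np.ptp(rgb,axis=1)<25)
    q=q[m];a=(q-c)@U;z=q[:,2]-c[2];k=(z<-.085);print(n,a[k].min().round(4),a[k].max().round(4),a[k].mean().round(4),z.min(),monitor.observe()['time'])
    ctrl.wait(.45)
a=cloud('s11')[0].astype(int);b=cloud('s13')[0].astype(int);df=np.abs(a-b).max(2)[120:300,230:400];print('diff px',(df>25).sum())
shot('wrist','w13');shot('top','t13')
im=cloud('s13')[0];x,y,w,h=230,120,170,170;cv2.imwrite('pics/s13z.png',cv2.resize(im[y:y+h,x:x+w,::-1],None,fx=3.5,fy=3.5,interpolation=cv2.INTER_CUBIC))
E
```

```text
s11 -0.0238 0.0326 0.0096 -0.12018118731698954 38.4917
s12 -0.0235 0.0333 0.0095 -0.11976113163096666 38.9917
s13 -0.024 0.0323 0.0096 -0.12128918733746527 39.4917
diff px 24
```

View pics/s13z.png

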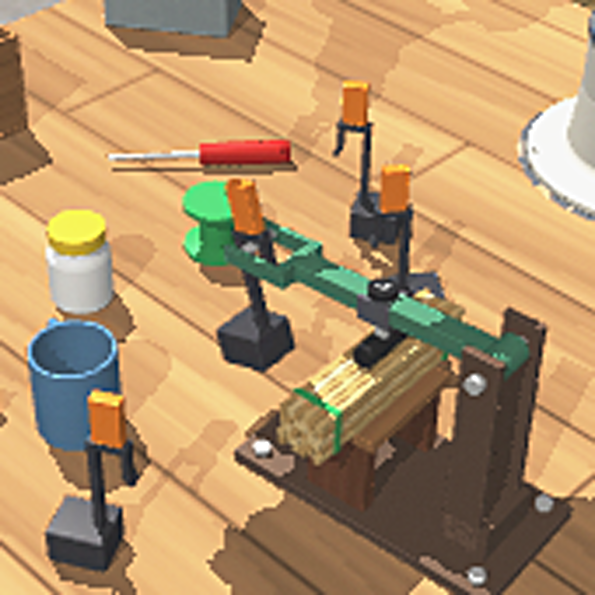

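View pics/w13.png

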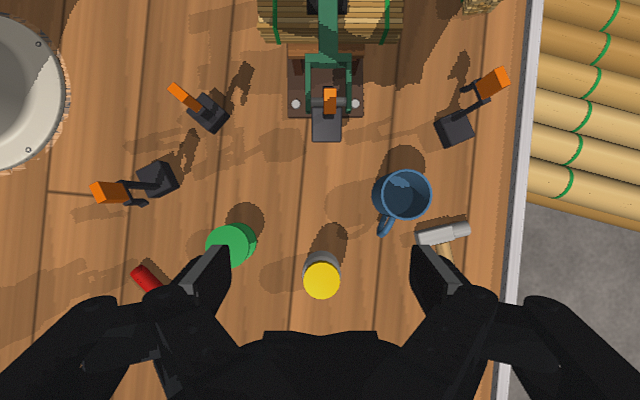

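The weight hangs still on the pin in s13z (hook at about (255,240)), and the arm's roller rests on the bundle at about (380,345). Nothing else has moved and the gripper is clear, so I'm handing in.

```bash
python3 - <<'E'
from h import *
ctrl.sign_off(); print(monitor.observe()['time'])
E
```

```text
the job is handed in; nothing more can be done
the job is handed in; nothing more can be done
```

The hook weight is hanging still on the press pin with the arm resting on the bundle, and I handed the job in at about 40 s of the 72 s allowed.

**What I did**
- I picked up the weight farthest to the robot's right by its orange tab and hung it over the pin, with the lip in the slot on the arm side.
- I drew the arm down along its arc in about 1 mm steps over the range where it could stop. I felt a hard stop at about 0.242 rad, where the vertical force jumped from −3.3 to +4.8 N.
- That last step overshot slightly, leaving about 5 N of push, which I eased off straight away.
- I then leaned the weight to 0.27 rad about the pin, brought the tool forces to about zero (within 0.3 N), opened the gripper and backed away.

**Last checks**
- **Stillness:** three scene pictures over 1 s put the block at the same place to within about 1 mm. It had shifted about 1.5 mm at release.
- **Press and bundle:** the presser foot's roller is on the bundle, and the bundle looks undisturbed.
- **Other things on the table:** none appear to have moved, judged by eye from the pictures.

**Disagreement:** the torque readings did not match the expected balance at the lean. The tool still read about −0.13 N·m when tilted with nothing held, so I treated this as sensor bias. I set the lean from geometry and the camera instead, and the weight's near-stillness at release supports that choice.

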